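# Send a filled cone down the serving rail

### The job

Pick up the roller hanger with the filled cone by the black tab on its top, hook it over the open upper end of the sloped rail (uphill of the spring gate) and lower it gently until its rollers rest on the rail; its height has to be felt. Keep hold of it and push it gently downhill along the rail, through the spring gate until the gate has snapped shut behind it, then let go so that it runs by itself to the rubber stop, and see that it gets there. Do not bump the stand, and leave the sauce bottle, shaker and bowl where they are.

Things in the scene. Friction and masses are not known exactly. Their poses are not given: they have to be found in the camera images.
- hanger: Loose C-shaped steel roller hanger, 0.34 kg (x 0.8 to 1.25), 219 mm tall, standing upright on its cup. Origin: underside of the cup, straight below the rollers; z up. A spine plate at x = -54 mm joins the roof (underside at 170 mm, top at 174 mm) to the cup, so the hook's mouth is open to +x: the rail enters from there. Housing 84 mm long in y.
- tab (a point): Middle of the black grip tab on the hanger's roof, 200 mm above its origin, axes as the hanger's. Tab: 12 mm thick in x, 34 mm long in y, 174 to 219 mm above the origin.
- runner (a point): Point midway between the hanger's two pale rollers (half hidden in the housing), level with the underside of their treads, 142 mm above its origin; on the rail's top edge when seated. Axles along x at y = -24 and +24 mm, 152 mm up; treads 20 mm across, 12 mm wide, between flanges 30 mm across. Housing cheeks out to x = -16 and +16 mm, lower edge 144 mm up.
- cup (a point): Centre of the rim of the hanger's alloy cup, 50 mm above its origin and 6 mm to +x. Cup 72 mm wide; it holds a cone of fries that rise to 75 mm above the origin. The free gap of the hook lies above, up to the roller flanges at 137 mm.
- stand: Fixed navy stand. Origin on the table below the rail, at the gate; z up; y runs level along the rail, downhill; x square to it, away from the robot. Rail: steel strip on edge, 6 mm thick, 25 mm high, in the plane x = 0, y -183 to +268 mm, falling 7 degrees to +y. Top edge at height 215 mm - 0.1228 y + h; h, -12 to +12 mm, differs each time, unmeasured: feel it. The rail sinks 1 mm per 6 N.
- load_foot (a point): Point on the table (z = 0) straight below the loading place of the rail, y = -80 mm of the stand, uphill of the gate. The rail's posts, 24 mm thick, stand under it at y = -175 and y = +262 mm of the stand; the base plate is 90 mm wide, 500 mm long and 10 mm high.
- stop_foot (a point): Point on the table (z = 0) straight below where the runner is when the hanger rests against the stop, y = 190 mm of the stand. The black rubber stop, 60 mm wide, stands across the rail's low end, its face at about y = 233 mm.
- gate (a joint): Angle of the spring gate: 0 = shut, its 7 mm arm across the rail at y = 0 of the stand, 12 mm above the top edge, from the pivot at x = +34 to x = +1 mm. Pushed by the housing (2 to 6 N) it swings downhill to about 1 rad, drags along the housing's side, and springs back to 0 once the runner is past about y = +70 mm. A hanger let go sooner sticks in it; beyond, it rolls freely.
- sauce: Cream sauce bottle, 54 mm wide, 165 mm high, origin at the centre of its underside. Bystander.
- shaker: Steel salt shaker, 48 mm wide, 92 mm high, origin at the centre of its underside. Bystander.
- sauce_bowl: White bowl, 90 mm wide, 45 mm high, origin at the centre of its underside. Bystander.
Mind the look-alikes: they are no part of the job. Of the things that look like the hanger, take the one that is farthest to the robot's left at the start.

How it is judged:
On the way, in this order (a step that is already met when the one before it is completed fails the run):
1. the hanger, held in the gripper, rests with its rollers on the rail uphill of the gate (x of runner in the frame of stand between -0.006 and 0.006 m and y of runner in the frame of stand between -0.14 and -0.05 m and z of runner in the frame of stand above 0.19 m and contact force between hanger and stand above 0.4 N and contact force between the fingers and hanger above 0.5 N and value of joint gate below 0.05 rad), for 0.2 s.
2. the hanger pushes the gate open (value of joint gate above 0.45 rad and contact force between hanger and stand above 0.4 N and y of runner in the frame of stand between -0.045 and 0.075 m), for 0.05 s.
3. the gate has shut behind the hanger, which is let go short of the stop (value of joint gate below 0.2 rad and y of runner in the frame of stand between 0.05 and 0.17 m and contact force between the fingers and hanger below 0.05 N), for 0.04 s.
At the end, for the whole second after the job is handed in: The hanger rests still (under 20 mm/s) against the rubber stop (runner within 10 mm of y = 190 mm along the stand and 8 mm of the rail's centreline), rollers on the rail, upright within 0.25 rad, let go, and the gate is shut behind it (y of runner in the frame of stand between 0.18 and 0.2 m and x of runner in the frame of stand between -0.008 and 0.008 m and z of runner in the frame of stand above 0.17 m and angle between hanger's own z axis and vertical below 0.25 rad and linear speed of hanger below 0.02 m/s and contact force between hanger and stand above 1 N and contact force between the fingers and hanger below 0.05 N and value of joint gate below 0.2 rad); the robot touches nothing.
It fails at once if the hanger is pressed against the rail, gate or stand with more than 20 N while the robot holds it (contact force between hanger and stand above 20 N and contact force between the fingers and hanger above 0.5 N).
It fails at once if the robot itself presses the stand with more than 10 N (contact force between any of the fingers, the arm and stand above 10 N).
It fails at once if a bystander is shifted by more than 30 mm (distance of any of sauce, shaker, sauce_bowl from where it was at the start of the episode above 0.03 m).
It also fails if it takes over 72 s, if anything falls off the work surface, if the arm or the gripper's body presses on something with over 40 N, if the wrist force passes 120 N, or if a joint passes its speed limit or range.

### The arm

A 6-joint arm with a two-finger parallel gripper is mounted at the origin on the work surface. World frame = base frame: x ahead of the robot, y to its left, z up, the work surface at z = 0. Lengths are in m, angles in rad, forces in N, time in s.
With the tool pointing down it reaches from about 0.225 to 0.875 m from the base axis. Payload 3.4 kg.
Tool frame: the origin (TCP) lies on the centre line of the jaws, within the pads' length; the fingertips stand 17 mm ahead of it and the grasp point (between the pads) lies 2 mm behind it; z points along the fingers, y is the line along which they close (so a half turn about z gives the same grasp; the last joint's range is limited). The gripper opens to 85 mm and grips with 20 to 120 N. Pads are 22 mm wide; open, the fingers measure 114 mm over their backs; the gripper's body (76 mm by 85 mm) begins 54 mm behind the grasp point. The pads swing forward as they close: fully open they stand 13 mm farther back than shut.
Start: joints at [1.013, 0.276, 1.505, -0, 1.361, -0.121], TCP at [0.243, 0.521, 0.248] pointing down, gripper open.
Joint ranges: [-2.89, 2.89], [-0.75, 2.08], [0.22, 2.7], [-1.18, 4.32], [0.11, 2.71], [-2.7, 2.7]. Speed limits (rad/s): [2.57, 2.57, 3.14, 3.14, 3.14, 3.14].

### API

Orientations are given as a unit quaternion [w, x, y, z].
In Python, from rig import manip gives the robot as it stands.
- The arm moves only by the tool move_arm, never from a script. Its argument "steps" is one flat list of numbers, 7 for each row, row after row: the turn, a rotation vector about the world's x, y, z normalised to -1 to 1, where 1 is 360 degrees, then the shift along the world's x, y, z normalised to -1 to 1, where 1 is 1 m, then the opening, from -1 (shut) to 1 (fully open). A call has exactly 10 rows; each row is the pose to reach, as a shift and turn from the pose commanded when the call began, turning the shorter way round; what a row does not reach only later rows make up. A row lasts 1/10 s, in which the tool goes at most 50 mm and 8.59 degrees, less where a joint would pass 70% of its speed; a pose out of reach is approached as far as the arm can. A call with a number of a shift or a turn outside -1 to 1 is refused whole. A call with a gripper value outside its range is refused whole. The fingers move at their own pace and stop on an object; "squeeze" is the grip in N (left out, the last holds). Time passes only in rows, so rows that repeat a pose let the fingers close, or fill a call up. It gives the time, the measured TCP pose, the force, the opening and the grip force at its end, in the units of the state.
- manip.get_state(): the state, without advancing time (a new reading comes with each control period).
- manip.get_image(name): name is "scene" or "side" or "wrist"; returns a dict with "pixels" (420x560x3 uint8, blue, green, red), "fx", "fy", "cx", "cy" (pixels), "D" ([k1, k2, p1, p2, k3] as OpenCV has them; the pictures are not rectified), "R" (3x3) and "t" (3): a world point X has camera coordinates R X + t. Camera axes: x right, y down, z forward; pixel columns grow to the right and rows downward; lengths in m; the calibration is good to about 2 mm. A picture is of the moment at which its call begins. There is no depth.
- manip.sign_off(): hands the job in; it is judged then, once.
The state is a dict: "clock": time; "qpos": joint angles; "qd": joint speeds; "effort": joint torques, N m; "position": TCP position; "ee_rot": TCP orientation; "contact_force": force on the tool from outside, world axes, zero at the start; "moment": the same for the moment, N m; "width": finger opening in m; "gripper_force": force on a finger pad.
Only numpy, scipy, OpenCV 4.12 (cv2) and the standard library are available. Lean on these libraries where they do the work, as an engineer would, in place of code of your own. Each camera call takes 0.05 s, during which the arm holds its last target. There are 200 camera calls.

## Working session

There is one attempt and no reset: what is moved stays moved. The work goes in short steps, Python scripts to look and compute and a tool call to move; the robot and the scene stay as the last step left them, time stands still between calls to the robot, and variables do not carry over. Pictures are saved under pics/ and viewed, at most 10 in all, crops included, and the job is handed in when it is done.

Besides the shell and the picture viewer there is one more tool, called after ">>>" by a JSON object that holds its "op" and its "data". move_arm: Moves the arm, as the interface text tells. Scaled input: -1 to 1 covers 1 m each way for a shift and 360 degrees each way for a turn. Its arguments: {"type":"object","properties":{"steps":{"type":"array"},"squeeze":{"type":"number"}},"required":["steps"]}

```bash
mkdir -p pics; ls; cat > h.py <<'E'
import numpy as np, cv2, pickle
from rig import manip
def grab(n,tag):
    d=manip.get_image(n); cv2.imwrite(f'pics/{tag}.png',d['pixels']); pickle.dump(d,open(f'pics/{tag}.pkl','wb')); return d
def load(tag): return pickle.load(open(f'pics/{tag}.pkl','rb'))
def K(d): return np.array([[d['fx'],0,d['cx']],[0,d['fy'],d['cy']],[0,0,1.]])
def ray(d,uv):
    p=cv2.undistortPoints(np.array([[uv]],float),K(d),np.array(d['D'],float))[0,0]
    R=np.array(d['R']);t=np.array(d['t']).ravel()
    o=-R.T@t; v=R.T@np.array([p[0],p[1],1]); return o,v/np.linalg.norm(v)
def onz(d,uv,z):
    o,v=ray(d,uv); return o+v*(z-o[2])/v[2]
def tri(d1,u1,d2,u2):
    o1,v1=ray(d1,u1);o2,v2=ray(d2,u2)
    s=np.linalg.lstsq(np.c_[v1,-v2],o2-o1,rcond=None)[0]
    a=o1+s[0]*v1;b=o2+s[1]*v2; return (a+b)/2,np.linalg.norm(a-b)
def proj(d,X):
    r=cv2.Rodrigues(np.array(d['R'],float))[0]
    return cv2.projectPoints(np.atleast_2d(np.array(X,float)),r,np.array(d['t'],float).reshape(3,1),K(d),np.array(d['D'],float))[0][:,0]
E
python3 - <<'E'
from h import *
a=grab('scene','s0');b=grab('side','d0');c=grab('wrist','w0')
for d in(a,b,c): print(-np.array(d['R']).T@np.array(d['t']).ravel())
print(manip.get_state())
E
```

```text
pics
[1.32132549 0.14784704 1.09306575]
[ 0.29106034 -0.95055653  1.00974299]
[0.17205579 0.55380725 0.37290198]
{'clock': 0.15, 'qpos': array([ 1.01298309e+00,  2.76450514e-01,  1.50582992e+00, -4.13400314e-05,
        1.36073766e+00, -1.20985004e-01]), 'qd': array([ 0.00137148, -0.0016365 , -0.00516664,  0.00022572, -0.00063651,
        0.00022305]), 'effort': array([ 1.89093334e-03, -4.17146981e+01, -2.46029967e+01,  6.17309911e-05,
        7.58117822e-03, -1.10931484e-05]), 'position': array([0.24307155, 0.5206776 , 0.24764293]), 'ee_rot': array([-2.18219485e-04,  2.16677413e-01,  9.76242998e-01, -6.78791719e-04]), 'contact_force': array([-0.26219369, -0.55003864, -1.30408602]), 'moment': array([0.01132974, 0.00917814, 0.01697394]), 'gripper_force': 0.0, 'width': 0.0855902870648294}
```

View pics/s0.png

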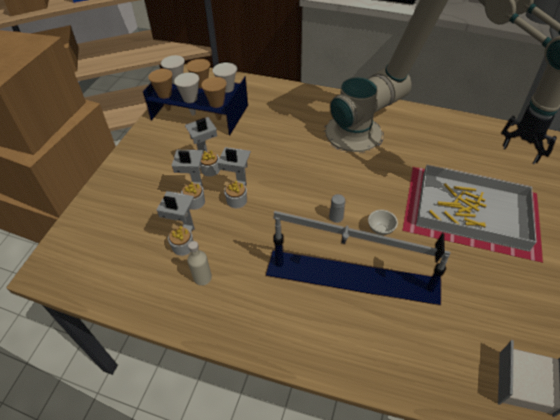

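View pics/d0.png

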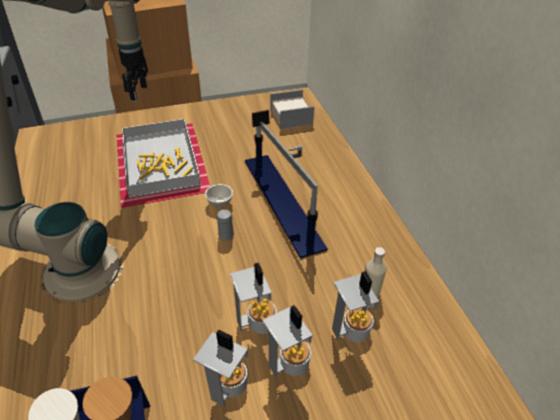

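Scene view: four hangers, with tabs near (202,127), (186,158), (235,157) and (170,203). The one farthest to the robot's left (+y) is at (235,165). The stand is at (270–445, 215–295). In the side view the same hanger is at (255,295), and the rail runs from (313,185) at its open end to (258,130). Next I'll enlarge both.

```bash
python3 - <<'E'
from h import *
a=load('s0')['pixels'];b=load('d0')['pixels']
def c(i,x,y,w,h,s): return cv2.resize(i[y:y+h,x:x+w],None,fx=s,fy=s,interpolation=cv2.INTER_CUBIC)
# 4 tiles of 400x300
t=[c(a,190,135,80,75,4),c(a,255,200,200,105,2),c(b,215,250,80,100,4)[:300],c(b,235,100,100,160,2)[:320]]
T=np.zeros((600,800,3),np.uint8)
for k,i in enumerate([(0,0),(0,400),(300,0),(300,400)]):
    p=t[k][:300,:400]; T[i[0]:i[0]+p.shape[0],i[1]:i[1]+p.shape[1]]=p
cv2.imwrite('pics/tiles.png',T)
for n in('s0','d0'):
    im=load(n)['pixels']; m=(im.max(2)<45).astype(np.uint8)
    k,l,s,ce=cv2.connectedComponentsWithStats(m)
    for j in range(1,k):
        if 25<s[j,4]<600: print(n,s[j],ce[j].round(1))
E
```

```text
s0 [384   0  31   4  80] [402.7   1. ]
s0 [534   0  11  10  58] [538.9   3. ]
s0 [553   0   7  19  39] [556.3   9.2]
s0 [526   7  23  17 125] [533.3  14.9]
s0 [509  16   7   7  33] [511.9  19.3]
s0 [12 26  8  5 29] [15.6 28.1]
s0 [385  68  18  14  41] [391.9  76. ]
s0 [342  78  34  20 496] [358.2  88.1]
s0 [169  84  16  19 158] [175.6  95.2]
s0 [193  88  21  20 184] [202.1  99.3]
s0 [331  98  26  35 503] [341.5 114.8]
s0 [197 118  10  14 104] [201.2 124.5]
s0 [179 151  12  12 110] [184.1 156.8]
s0 [226 150  11  12 114] [230.9 155.4]
s0 [164 197  13  13 121] [170.  202.6]
s0 [270 234  14  34 289] [277.6 252.9]
s0 [434 234  10  28 169] [439.4 247.7]
s0 [290 254  13  10  85] [295.6 258.3]
s0 [291 279  27   5  29] [303.8 281. ]
s0 [384 294  24   5  27] [395.7 296.4]
s0 [499 344  11  58 445] [504.2 373.9]
d0 [27  0 13  3 26] [33.1  0.7]
d0 [78  2  9  9 33] [83.   6.8]
d0 [11 75  8 11 72] [14.4 79.7]
d0 [ 6 96  7 12 61] [  8.7 101.4]
d0 [253 111  16  15 190] [260.1 118.1]
d0 [253 136  27  85 354] [260.5 169.5]
d0 [  0 200  24  10  74] [ 12.1 205.7]
d0 [300 211  27  47 347] [310.8 234.7]
d0 [288 234  12   8  64] [294.3 237.5]
d0 [255 264   7  21 109] [258.1 274. ]
d0 [360 272  12  22 173] [365.1 282.6]
d0 [291 307  11  22 162] [295.5 317.4]
d0 [217 331  16  19 209] [224.4 340.1]
d0 [127 378  23  31 247] [137.7 391.2]
d0 [ 73 389  14  23 127] [ 79.7 398.3]
```

View pics/tiles.png

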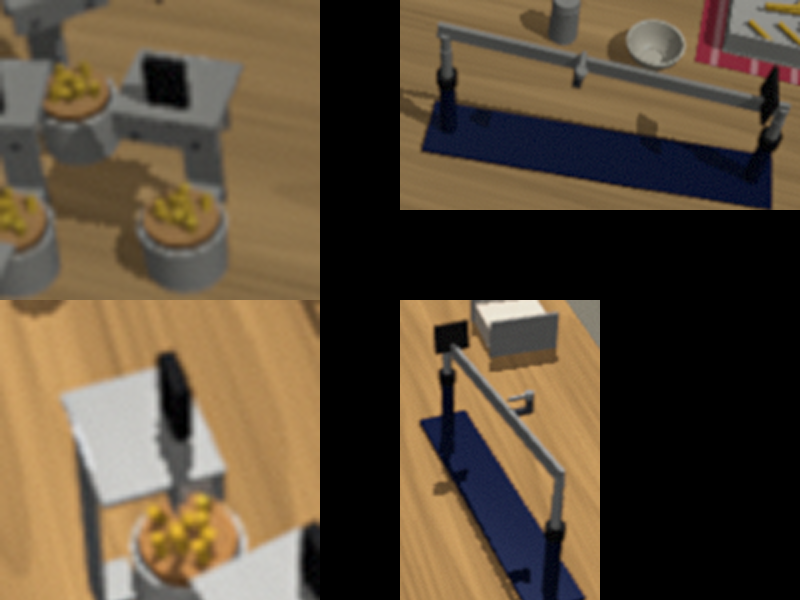

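The tiles show the target hanger with its roof and tab clear. In the side tile the roof corners are at (62,400), (180,370), (222,465) and (100,500). The stand's plate, rail, gate arm and stop are also visible.

```bash
python3 - <<'E'
from h import *
a=load('s0');b=load('d0')
P,e=tri(a,(230.9,155.4),b,(258.1,274.)); print('tab',P.round(4),e)
for n,d,o in(('side',b,[(62,100),(180,70),(222,165),(100,200)]),): 
    for q in o: print(n,onz(d,(215+q[0]/4,250+q[1]/4),.174).round(4))
for q in [(148,52),(243,66),(229,128),(115,110)]: print('scene',onz(a,(190+q[0]/4,135+q[1]/4),.174).round(4))
for n,d in(('s',a),('d',b)):
    im=d['pixels'].astype(int); m=((im[...,0]>im[...,2]+18)&(im[...,0]>1.5*im[...,2])&(im[...,0]<110)).astype(np.uint8)
    if n=='s': m[:200]=0
    else: m[:, :235]=0; m[:, 335:]=0
    m=cv2.morphologyEx(m,cv2.MORPH_OPEN,np.ones((3,3)))
    k,l,s,ce=cv2.connectedComponentsWithStats(m); j=1+s[1:,4].argmax()
    c=max(cv2.findContours((l==j).astype(np.uint8),0,2)[0],key=cv2.contourArea)
    ap=cv2.approxPolyDP(cv2.convexHull(c),4,True)[:,0]
    print(n,s[j])
    for p in ap: print(p,onz(d,p,.01).round(4))
# rail end / gate / stop
for nm,u,v in [('uphill end top',(255+37/2,200+27/2),(235+160/2,100+172/2)),('downhill end',(255+360/2,200+98/2),(235+52/2,100+47/2)),('stop ctr',(255+369/2,200+95/2),(260.1,118.1))]:
    P,e=tri(a,u,b,v);print(nm,P.round(4),round(e,4))
E
```

```text
tab [ 0.4445 -0.3015  0.1962] 0.0017417397753397483
side [ 0.3871 -0.2701  0.174 ]
side [ 0.4585 -0.2668  0.174 ]
side [ 0.4633 -0.3403  0.174 ]
side [ 0.3921 -0.3451  0.174 ]
scene [ 0.3936 -0.3366  0.174 ]
scene [ 0.3882 -0.2597  0.174 ]
scene [ 0.4555 -0.2462  0.174 ]
scene [ 0.4614 -0.336   0.174 ]
s [ 267  250  173   54 4009]
[267 272] [ 0.6901 -0.1124  0.01  ]
[281 250] [ 0.6049 -0.0968  0.01  ]
[439 278] [0.5706 0.3686 0.01  ]
[439 303] [0.6524 0.3756 0.01  ]
d [ 246  156   63  101 2204]
[246 160] [0.5711 0.3665 0.01  ]
[267 156] [0.6503 0.3697 0.01  ]
[307 218] [0.6841 0.0217 0.01  ]
[307 254] [ 0.635  -0.1208  0.01  ]
[298 253] [ 0.6111 -0.1099  0.01  ]
uphill end top [ 0.654  -0.0955  0.2398] 0.0036
downhill end [0.6137 0.3138 0.1896] 0.0041
stop ctr [0.6146 0.323  0.2031] 0.0006
```

>>> {"op": "move_arm", "data": {"steps": [0, 0, -0.017, 0.0105, -0.0425, 0.0082, 1, 0, 0, -0.034, 0.021, -0.085, 0.0164, 1, 0, 0, -0.051, 0.0315, -0.1275, 0.0246, 1, 0, 0, -0.068, 0.042, -0.17, 0.0328, 1, 0, 0, -0.085, 0.0525, -0.2125, 0.041, 1, 0, 0, -0.102, 0.063, -0.255, 0.0492, 1, 0, 0, -0.119, 0.0735, -0.2975, 0.0574, 1, 0, 0, -0.136, 0.084, -0.34, 0.0656, 1, 0, 0, -0.153, 0.0945, -0.3825, 0.0738, 1, 0, 0, -0.17, 0.105, -0.425, 0.082, 1]}}

```text
clock: 1.15
position: [0.348, 0.0944, 0.3307]
ee_rot: [0.0, 0.685, 0.729, 0.0]
contact_force: [0.6, 0.8, -0.0]
width: 0.0855
gripper_force: 0.0
```

>>> {"op": "move_arm", "data": {"steps": [0, 0, -0.0025, 0.0105, -0.0425, 0, 1, 0, 0, -0.0025, 0.021, -0.085, 0, 1, 0, 0, -0.0025, 0.0315, -0.1275, 0, 1, 0, 0, -0.0025, 0.042, -0.17, 0, 1, 0, 0, -0.0025, 0.0525, -0.2125, 0, 1, 0, 0, -0.0025, 0.063, -0.255, 0, 1, 0, 0, -0.0025, 0.0735, -0.2975, 0, 1, 0, 0, -0.0025, 0.084, -0.34, 0, 1, 0, 0, -0.0025, 0.0965, -0.37, 0, 1, 0, 0, -0.0025, 0.0965, -0.397, 0, 1]}}

```text
clock: 2.15
position: [0.4457, -0.303, 0.3294]
ee_rot: [-0.0, 0.689, 0.724, 0.0]
contact_force: [0.5, 0.6, -0.0]
width: 0.0851
gripper_force: 0.0
```

```bash
python3 - <<'E'
from h import *
d=grab('wrist','w1'); s=manip.get_state(); print(s['position'],s['ee_rot'],s['qpos'],s['contact_force'])
im=d['pixels']; m=(im.max(2)<45).astype(np.uint8)
k,l,st,ce=cv2.connectedComponentsWithStats(m)
for j in range(1,k):
    if st[j,4]>60: print(st[j],ce[j].round(1),onz(d,ce[j],.219).round(4))
print(proj(d,[.4445,-.3015,.219]))
E
```

```text
[ 0.44519786 -0.30717005  0.32900581] [ 0.00087552  0.69017591  0.7236388  -0.00182661] [-0.73022044  0.18845753  1.42630015 -0.00371044  1.5252002  -0.77738252] [-0.06926112 -3.53955723  0.61171727]
[421   0  67  24 566] [451.   12.9] [ 0.5492 -0.1644  0.219 ]
[266 179  16  54 775] [273.5 205.8] [ 0.4436 -0.2968  0.219 ]
[    0   247   560   173 40778] [270.2 366.3] [ 0.4476 -0.4398  0.219 ]
[307 318  20  59 680] [316.3 347.3] [ 0.4851 -0.4181  0.219 ]
[[274.39593872 212.06313064]]
```

View pics/w1.png

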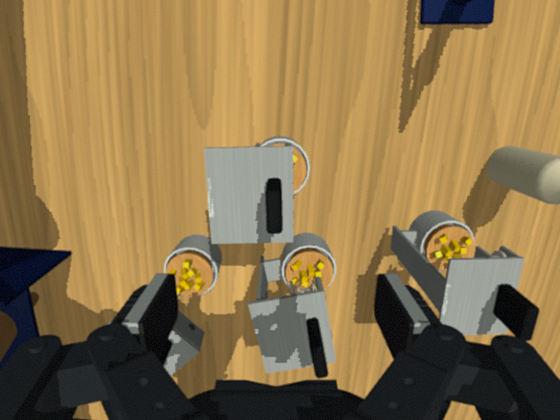

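The wrist view shows the target tab at (274,206) on a roof with corners (206,147), (293,147), (293,242) and (212,243). A neighbour's tab is at (316,347), well clear.

```bash
python3 - <<'E'
from h import *
d=load('w1'); 
for p in [(206,148),(293,147),(293,242),(212,243)]: print(onz(d,p,.174).round(4))
im=d['pixels']; m=(im.max(2)<45).astype(np.uint8)[179:233,266:282]
for r in range(0,54,4):
    x=np.nonzero(m[r])[0]; print(r+179,x.min()+266,x.max()+266,end=' | ')
print()
print('top ends',onz(d,(273.5,179),.219),onz(d,(274,233),.219),onz(d,(274,233),.174), 'left/right',onz(d,(267,205),.219),onz(d,(282,205),.219))
print(manip.get_state()['position'])
E
```

```text
[ 0.387  -0.2642  0.174 ]
[ 0.4574 -0.26    0.174 ]
[ 0.4628 -0.343   0.174 ]
[ 0.3914 -0.3475  0.174 ]
179 269 278 | 183 267 280 | 187 267 280 | 191 266 280 | 195 266 280 | 199 266 280 | 203 266 280 | 207 267 280 | 211 267 280 | 215 267 280 | 219 267 281 | 223 267 281 | 227 267 281 | 231 268 280 | 
top ends [ 0.44269902 -0.27730362  0.219     ] [ 0.44499221 -0.31763514  0.219     ] [ 0.44565542 -0.33528244  0.174     ] left/right [ 0.43896655 -0.29646441  0.219     ] [ 0.44966763 -0.29593453  0.219     ]
[ 0.44519786 -0.30717005  0.32900581]
```

>>> {"op": "move_arm", "data": {"steps": [0, 0, 0.002, 0, 0, 0, 1, 0, 0, 0.002, 0, 0, 0, 1, 0, 0, 0.002, 0, 0, -0.02, 1, 0, 0, 0.002, 0, 0, -0.04, 1, 0, 0, 0.002, 0, 0, -0.06, 1, 0, 0, 0.002, 0, 0, -0.08, 1, 0, 0, 0.002, 0, 0, -0.1, 1, 0, 0, 0.002, 0, 0, -0.115, 1, 0, 0, 0.002, 0, 0, -0.125, 1, 0, 0, 0.002, 0, 0, -0.13, 1]}}

```text
clock: 3.2
position: [0.4445, -0.2998, 0.1998]
ee_rot: [-0.0, 0.684, 0.729, 0.0]
contact_force: [-0.2, -0.2, -0.2]
width: 0.085
gripper_force: 0.0
```

>>> {"op": "move_arm", "data": {"steps": [0, 0, 0, 0, 0, 0, 0.5, 0, 0, 0, 0, 0, 0, 0, 0, 0, 0, 0, 0, -0.3, 0, 0, 0, 0, 0, 0, -0.5, 0, 0, 0, 0, 0, 0, -0.7, 0, 0, 0, 0, 0, 0, -1, 0, 0, 0, 0, 0, 0, -1, 0, 0, 0, 0, 0, 0, -1, 0, 0, 0, 0, 0, 0, -1, 0, 0, 0, 0, 0, 0, -1], "squeeze": 60}}

```text
validation failed for argument at $.st...
```

>>> {"op": "move_arm", "data": {"steps": [0, 0, 0, 0, 0, 0, 0.4, 0, 0, 0, 0, 0, 0, 0, 0, 0, 0, 0, 0, 0, -0.4, 0, 0, 0, 0, 0, 0, -0.7, 0, 0, 0, 0, 0, 0, -1, 0, 0, 0, 0, 0, 0, -1, 0, 0, 0, 0, 0, 0, -1, 0, 0, 0, 0, 0, 0, -1, 0, 0, 0, 0, 0, 0, -1, 0, 0, 0, 0, 0, 0, -1], "squeeze": 60}}

```text
clock: 4.2
position: [0.4447, -0.3011, 0.2008]
ee_rot: [0.0, 0.685, 0.729, -0.0]
contact_force: [-1.9, 0.6, 6.0]
width: 0.0115
gripper_force: 59.4
```

>>> {"op": "move_arm", "data": {"steps": [0, 0, 0, 0, 0, 0.005, -1, 0, 0, 0, 0, 0, 0.015, -1, 0, 0, 0, 0, 0, 0.03, -1, 0, 0, 0, 0, 0, 0.05, -1, 0, 0, 0, 0, 0, 0.07, -1, 0, 0, 0, 0, 0, 0.09, -1, 0, 0, 0, 0, 0, 0.105, -1, 0, 0, 0, 0, 0, 0.11, -1, 0, 0, 0, 0, 0, 0.11, -1, 0, 0, 0, 0, 0, 0.11, -1]}}

```text
clock: 5.2
position: [0.4445, -0.3006, 0.3094]
ee_rot: [-0.001, 0.685, 0.729, 0.0]
contact_force: [0.1, 0.3, -3.0]
width: 0.0114
gripper_force: 58.5
```

```bash
cat > fit.py <<'E'
from h import *
from scipy.optimize import least_squares
a=load('s0');b=load('d0')
def sat(d): 
    im=d['pixels'].astype(float); return im[...,2]-im[...,0]   # red-blue: wood high, steel ~0
S,D=sat(a),sat(b)
def cross(p,lo,hi,up):  # first subpixel crossing of half level from start
    v=p[lo:hi]; th=(v.max()+v.min())/2
    r=range(len(v)-1) if up else range(len(v)-2,-1,-1)
    for i in r:
        if (v[i]-th)*(v[i+1]-th)<=0: return lo+i+(v[i]-th)/(v[i]-v[i+1]+1e-9)
sp=[];dp=[]
for u in list(range(284,334,3))+list(range(356,428,3)):   # predicted top row
    r=213.5+(u-273.5)*(249-213.5)/(435-273.5); sp.append((u,cross(S[:,u],int(r)-8,int(r)+4,True)))
for v in range(132,184,2):
    c=261+(v-123.5)*(315-261)/(186-123.5); dp.append((cross(D[v],int(c)-5,int(c)+9,False),v))
sp=np.array(sp,float);dp=np.array(dp,float)
def line(p,s,off):
    x,y,yaw,h=p; s=np.atleast_1d(s); ey=np.array([-np.sin(yaw),np.cos(yaw)]);ex=np.array([np.cos(yaw),np.sin(yaw)])
    return np.c_[np.array([x,y])+s[:,None]*ey+off*ex,.215-.1228*s+h]
def lat(q,A,B):
    n=np.array([-(B-A)[1],(B-A)[0]]);n=n/np.linalg.norm(n);return (q-A)@n
def res(p):
    r=[]
    for d,q,off in((a,sp,-.003),(b,dp,.003)):
        P=proj(d,line(p,[-.17,.22],off)); r.append(lat(q,*P))
    e=proj(a,line(p,[-.183],0))[0]-[273.8,214]; e2=proj(b,line(p,[-.183],0))[0]-[315,186]
    return np.r_[r[0],r[1],e[0]*3,e2[1]*3]
f=least_squares(res,[.635,.09,.085,0],loss='soft_l1',f_scale=.7)
print(f.x.round(4)); print(res(f.x).round(1))
p=f.x
for y in(-.09,0,.19): print(y,line(p,[y],0).round(4))
E
python3 fit.py; python3 - <<'E'
from h import *
s=manip.get_state(); print(s['position'],s['contact_force'],s['moment'],s['gripper_force'],s['ee_rot'])
a=load('s0')
print('shaker',onz(a,(337,218),0),'bowl',onz(a,(382,225),.03))
E
```

```text
[0.6361 0.0857 0.0945 0.0092]
[ 0.1  0.1  0.2  0.1  0.2  0.1  0.3  0.2  0.2  0.2  0.2  0.1  0.3  0.2
  0.3 -3.9 -2.8  0.2  0.3 -0.  -0.1 -0.2 -3.9 -4.5 -2.4 -1.6 -3.1 -2.3
 -3.4 -6.   0.2  0.3  0.3  0.3  0.3  0.2  0.3  0.4  0.3  0.2  0.4  0.3
  0.2 -0.1  0.2  0.1 -0.1 -0.   0.2  0.2  2.7  0.   2.5 -5.4  0.6 -0.
  0.  -0.  -0.1  0.   0.1 -0.1 -0.1  0.1  0.1 -0.   0.  -0.4 -4.1]
-0.09 [[ 0.6446 -0.0039  0.2353]]
0 [[0.6361 0.0857 0.2242]]
0.19 [[0.6182 0.2748 0.2009]]
[ 0.44445129 -0.30058091  0.30936831] [ 0.07377257  0.2637346  -2.98450778] [-0.0153805  -0.00804092 -0.00324897] 58.465935587882996 [-8.81467359e-04  6.84582229e-01  7.28935108e-01  5.70487702e-05]
shaker [0.4286847  0.03529455 0.        ] bowl [0.44084428 0.17768625 0.03      ]
```

>>> {"op": "move_arm", "data": {"steps": [0, 0, 0, 0.003, 0.01, 0, -1, -0.003, 0, 0.001, 0.011, 0.035, 0.002, -1, -0.006, -0.0005, 0.002, 0.022, 0.072, 0.004, -1, -0.009, -0.001, 0.003, 0.034, 0.11, 0.006, -1, -0.012, -0.0012, 0.004, 0.046, 0.15, 0.007, -1, -0.015, -0.0014, 0.005, 0.058, 0.19, 0.007, -1, -0.018, -0.0016, 0.0051, 0.07, 0.228, 0.007, -1, -0.0193, -0.0017, 0.0051, 0.08, 0.262, 0.007, -1, -0.0193, -0.0017, 0.0051, 0.087, 0.284, 0.007, -1, -0.0193, -0.0017, 0.0051, 0.09, 0.293, 0.007, -1]}}

```text
clock: 6.2
position: [0.5346, -0.0047, 0.3163]
ee_rot: [0.044, 0.67, 0.74, -0.04]
contact_force: [-0.7, 0.3, -4.2]
width: 0.0111
gripper_force: 58.5
```

```bash
python3 - <<'E'
from h import *
d=grab('wrist','w2');e=grab('side','d2');f=grab('scene','s2'); s=manip.get_state(); print(s['position'],s['ee_rot'],s['contact_force'],s['moment'],s['gripper_force'])
def c(i,x,y,w,h,z): return cv2.resize(i[y:y+h,x:x+w],None,fx=z,fy=z,interpolation=cv2.INTER_CUBIC)
T=np.zeros((600,800,3),np.uint8)
T[:300,:400]=cv2.resize(d['pixels'],(400,300)); T[:300,400:]=c(e['pixels'],200,100,133,100,3.008)[:300,:400]
T[300:,:400]=c(f['pixels'],220,140,160,120,2.5)[:300,:400]
T[300:,400:]=c(d['pixels'],230,60,240,180,1.667)[:300,:400]
cv2.imwrite('pics/t2.png',T)
E
```

```text
[ 0.53436329 -0.00795897  0.31675951] [ 0.04507041  0.67116883  0.73878186 -0.04126049] [-0.37245483 -1.13542852 -3.11837215] [0.17423069 0.01290516 0.04838544] 58.48111867904663
```

View pics/t2.png

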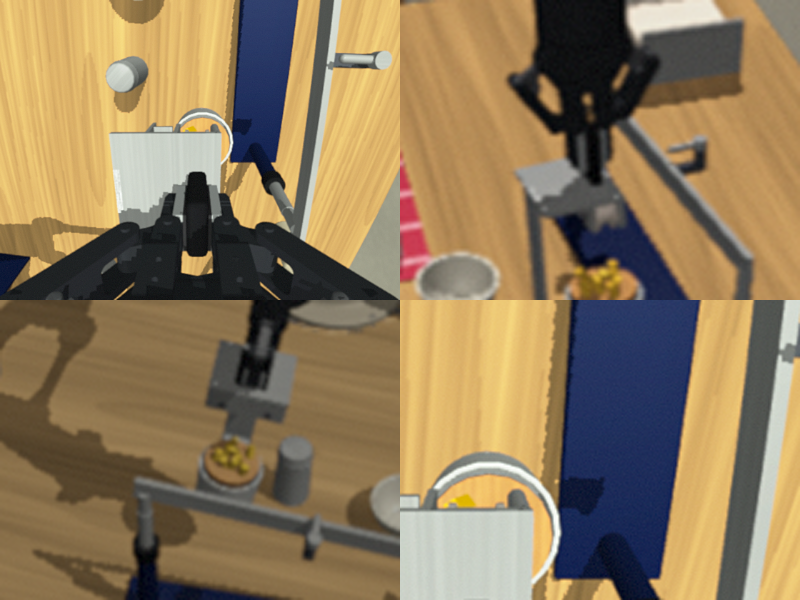

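Tiles show the held hanger short of the rail, with the mouth facing it. In the wrist picture the rail's light top strip is near columns 435–460, the gate arm near (505,84), and the roof's front edge near row 186 up to column 308.

```bash
python3 - <<'E'
from h import *
d=load('w2'); im=d['pixels'].astype(int)
x0,y0,yaw,h=.6361,.0857,.0945,.0092
ex=np.array([np.cos(yaw),np.sin(yaw)]);ey=np.array([-np.sin(yaw),np.cos(yaw)])
for v in (30,120,150,180,210):
    print(v,[(u,im[v,u].tolist()) for u in range(400,475)][0:0]); g=im[v,400:480].sum(1)//3; print(g.tolist())
    for s in(0,):
        for yy in(0,): pass
for v,col in((185,(160,308)),(190,(160,306))): print([onz(d,(c,v),.2905).round(4) for c in col])
# predicted top face columns
for y in (-.05,0,.03): 
    for o in(-.003,.003):
        w=np.r_[np.array([x0,y0])+y*ey+o*ex,.215-.1228*y+h]; print(y,o,proj(d,w).round(1))
# gate arm
for u in((468,82),(500,84),(540,86)): 
    P=onz(d,u,.236); q=P[:2]-[x0,y0]; print('gate',(q@ex).round(4),(q@ey).round(4))
E
```

```text
30 []
[71, 69, 68, 70, 68, 68, 67, 67, 68, 68, 66, 69, 63, 83, 143, 183, 183, 182, 176, 172, 168, 164, 162, 165, 168, 170, 173, 172, 170, 174, 173, 174, 167, 166, 162, 161, 164, 167, 168, 165, 161, 160, 164, 164, 152, 117, 86, 81, 81, 80, 82, 82, 83, 82, 80, 80, 81, 79, 81, 83, 80, 83, 79, 92, 155, 210, 218, 214, 214, 215, 213, 214, 214, 213, 202, 179, 173, 176, 175, 175]
120 []
[51, 91, 154, 182, 182, 179, 175, 173, 172, 169, 165, 164, 162, 160, 160, 162, 164, 166, 171, 168, 167, 167, 168, 173, 173, 174, 176, 177, 176, 177, 176, 179, 180, 183, 171, 110, 79, 80, 80, 85, 83, 84, 82, 82, 82, 81, 82, 82, 83, 80, 80, 78, 104, 173, 210, 211, 210, 207, 210, 210, 209, 208, 204, 185, 173, 172, 174, 172, 174, 175, 176, 179, 179, 181, 178, 175, 171, 168, 168, 168]
150 []
[174, 169, 166, 165, 164, 163, 163, 164, 163, 165, 168, 169, 166, 165, 169, 170, 170, 171, 174, 172, 176, 177, 181, 182, 181, 178, 181, 176, 174, 172, 165, 131, 92, 80, 80, 79, 84, 84, 82, 80, 80, 79, 80, 81, 83, 81, 79, 81, 113, 169, 203, 209, 209, 209, 207, 207, 209, 207, 198, 184, 179, 183, 182, 182, 181, 179, 177, 172, 170
[... 490 characters left out ...]
, 183, 177, 175, 176, 176, 179, 179, 179, 177, 175, 172, 172, 174, 177, 177, 169, 132, 88, 79, 78, 82, 85, 84, 82, 80, 78, 80, 81, 82, 80, 78, 79, 104, 161, 200, 206, 204, 200, 204, 202, 204, 201, 186, 169, 168, 169, 164, 162, 168, 178, 185, 183, 182, 180, 182, 184, 179, 172, 172, 171, 175, 180, 180, 180, 186, 187, 187, 187, 185, 183, 181, 178, 175]
[array([0.48  , 0.0304, 0.2905]), array([0.5445, 0.0367, 0.2905])]
[array([0.4799, 0.0281, 0.2905]), array([0.5439, 0.0343, 0.2905])]
-0.05 -0.003 [[448.8 167. ]]
-0.05 0.003 [[458.1 167.2]]
0 -0.003 [[460.5  81.3]]
0 0.003 [[470.4  81.6]]
0.03 -0.003 [[467.2  25.2]]
0.03 0.003 [[477.4  25.8]]
gate -0.0047 0.0005
gate 0.014 0.0001
gate 0.0381 0.0
```

>>> {"op": "move_arm", "data": {"steps": [0, 0, 0, 0.005, 0.0005, 0, -1, 0, 0, 0, 0.015, 0.0014, 0, -1, 0, 0, 0, 0.03, 0.0028, 0, -1, 0, 0, 0, 0.045, 0.0043, 0, -1, 0, 0, 0, 0.06, 0.0057, 0, -1, 0, 0, 0, 0.075, 0.0071, 0, -1, 0, 0, 0, 0.09, 0.0085, 0, -1, 0, 0, 0, 0.102, 0.0097, 0, -1, 0, 0, 0, 0.108, 0.0103, 0, -1, 0, 0, 0, 0.1095, 0.0104, 0, -1]}}

```text
clock: 7.35
position: [0.645, 0.002, 0.3168]
ee_rot: [0.045, 0.672, 0.738, -0.041]
contact_force: [0.4, 0.8, -3.3]
width: 0.0111
gripper_force: 58.5
```

>>> {"op": "move_arm", "data": {"steps": [0, 0, 0, 0, 0, 0, -1, 0, 0, 0, 0, 0, -0.002, -1, 0, 0, 0, 0, 0, -0.005, -1, 0, 0, 0, 0, 0, -0.008, -1, 0, 0, 0, 0, 0, -0.011, -1, 0, 0, 0, 0, 0, -0.013, -1, 0, 0, 0, 0, 0, -0.015, -1, 0, 0, 0, 0, 0, -0.016, -1, 0, 0, 0, 0, 0, -0.016, -1, 0, 0, 0, 0, 0, -0.016, -1]}}

```text
clock: 8.35
position: [0.6443, 0.0024, 0.3014]
ee_rot: [0.045, 0.672, 0.738, -0.04]
contact_force: [-1.1, 0.3, -3.7]
width: 0.011
gripper_force: 58.5
```

```bash
python3 - <<'E'
from h import *
d=grab('wrist','w3');e=grab('side','d3');f=grab('scene','s3'); s=manip.get_state(); print(s['position'],s['ee_rot'],s['contact_force'],s['moment'],s['gripper_force'])
def c(i,x,y,w,h,z): return cv2.resize(i[y:y+h,x:x+w],None,fx=z,fy=z,interpolation=cv2.INTER_CUBIC)
T=np.zeros((600,800,3),np.uint8)
T[:300,:400]=cv2.resize(d['pixels'],(400,300)); T[:300,400:]=c(e['pixels'],235,110,100,75,4)
T[300:,:400]=c(f['pixels'],250,170,120,90,3.334)[:300,:400]
T[300:,400:]=c(d['pixels'],180,60,200,150,2)
cv2.imwrite('pics/t3.png',T)
E
```

```text
[0.64434151 0.00241317 0.30146885] [ 0.04551039  0.67156898  0.73843787 -0.04041571] [-0.09015907 -0.5015047  -3.01604779] [ 0.14424664  0.05285905 -0.01388457] 58.51765751838684
```

View pics/t3.png

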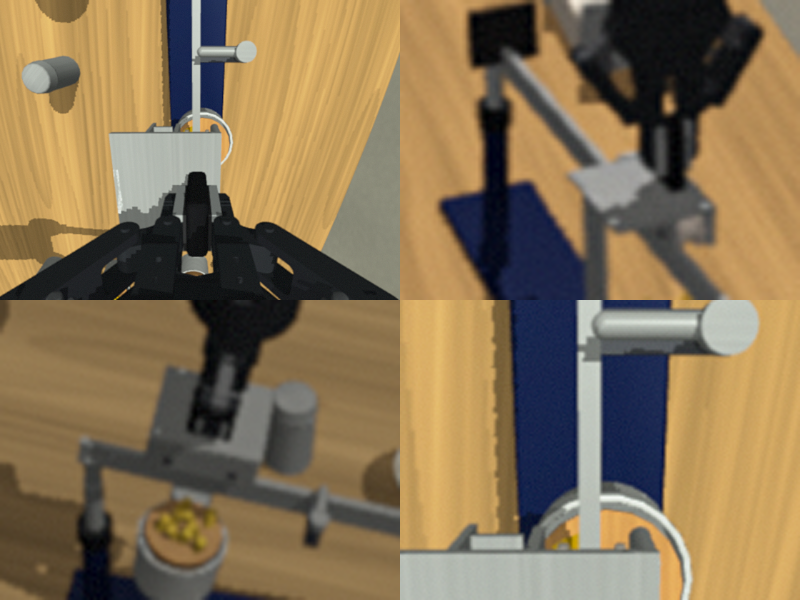

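The rail enters the mouth. In the wrist view it meets the roof's front edge at columns 268–281 (row 184), and the roof's right corner is at (309,185). Next I'll check the lateral offset.

```bash
python3 - <<'E'
from h import *
d=load('w3'); x0,y0,yaw=.6361,.0857,.0945
ex=np.array([np.cos(yaw),np.sin(yaw)]);ey=np.array([-np.sin(yaw),np.cos(yaw)])
tcp=np.array([.6443,.0024,.3014])
def st(P): q=P[:2]-[x0,y0]; return (q@ex).round(4),(q@ey).round(4)
print('tcp',st(tcp))
zr=tcp[2]-.0268-.042*.122
for u in((309.5,185),(165+0,186)): print('roof corner',st(onz(d,u,zr)))
for z in(.228,.232): print('rail',z,[st(onz(d,(u,v),z)) for u,v in((274.5,180),(275,120),(275.5,70))])
print(zr)
E
```

```text
tcp (np.float64(0.0003), np.float64(-0.0837))
roof corner (np.float64(0.0155), np.float64(-0.0457))
roof corner (np.float64(-0.0504), np.float64(-0.0461))
rail 0.228 [(np.float64(-0.0004), np.float64(-0.0581)), (np.float64(-0.0001), np.float64(-0.0239)), (np.float64(0.0001), np.float64(0.0015))]
rail 0.232 [(np.float64(-0.0004), np.float64(-0.0567)), (np.float64(-0.0001), np.float64(-0.0232)), (np.float64(0.0001), np.float64(0.0017))]
0.269476
```

>>> {"op": "move_arm", "data": {"steps": [0, 0, 0, 0, 0, -0.001, -1, 0, 0, 0, 0, 0, -0.002, -1, 0, 0, 0, 0, 0, -0.003, -1, 0, 0, 0, 0, 0, -0.004, -1, 0, 0, 0, 0, 0, -0.004, -1, 0, 0, 0, 0, 0, -0.004, -1, 0, 0, 0, 0, 0, -0.004, -1, 0, 0, 0, 0, 0, -0.004, -1, 0, 0, 0, 0, 0, -0.004, -1, 0, 0, 0, 0, 0, -0.004, -1]}}

```text
clock: 9.5
position: [0.6443, 0.0024, 0.2974]
ee_rot: [0.045, 0.672, 0.738, -0.04]
contact_force: [0.0, 0.4, -3.4]
width: 0.0114
gripper_force: 58.5
```

>>> {"op": "move_arm", "data": {"steps": [0, 0, 0, 0, 0, -0.0005, -1, 0, 0, 0, 0, 0, -0.001, -1, 0, 0, 0, 0, 0, -0.0015, -1, 0, 0, 0, 0, 0, -0.002, -1, 0, 0, 0, 0, 0, -0.002, -1, 0, 0, 0, 0, 0, -0.002, -1, 0, 0, 0, 0, 0, -0.002, -1, 0, 0, 0, 0, 0, -0.002, -1, 0, 0, 0, 0, 0, -0.002, -1, 0, 0, 0, 0, 0, -0.002, -1]}}

```text
clock: 10.5
position: [0.6443, 0.0024, 0.2954]
ee_rot: [0.045, 0.672, 0.738, -0.04]
contact_force: [-1.2, 0.1, -1.9]
width: 0.0113
gripper_force: 58.5
```

>>> {"op": "move_arm", "data": {"steps": [0, 0, 0, 0, 0, -0.0005, -1, 0, 0, 0, 0, 0, -0.001, -1, 0, 0, 0, 0, 0, -0.001, -1, 0, 0, 0, 0, 0, -0.001, -1, 0, 0, 0, 0, 0, -0.001, -1, 0, 0, 0, 0, 0, -0.001, -1, 0, 0, 0, 0, 0, -0.001, -1, 0, 0, 0, 0, 0, -0.001, -1, 0, 0, 0, 0, 0, -0.001, -1, 0, 0, 0, 0, 0, -0.001, -1]}}

```text
clock: 11.5
position: [0.6443, 0.0024, 0.2943]
ee_rot: [0.045, 0.672, 0.738, -0.04]
contact_force: [0.8, -0.5, -2.8]
width: 0.0113
gripper_force: 58.5
```

```bash
python3 - <<'E'
from h import *
s=manip.get_state(); print(s['position'],s['contact_force'],s['moment'])
E
```

```text
[0.64428006 0.00243644 0.2943049 ] [ 0.84100409 -0.45500211 -2.78171769] [ 0.16477171  0.05826274 -0.03958618]
```

Noise of about 1 N and no contact yet; lowering further.

>>> {"op": "move_arm", "data": {"steps": [0, 0, 0, 0, 0, -0.0005, -1, 0, 0, 0, 0, 0, -0.001, -1, 0, 0, 0, 0, 0, -0.0015, -1, 0, 0, 0, 0, 0, -0.0015, -1, 0, 0, 0, 0, 0, -0.0015, -1, 0, 0, 0, 0, 0, -0.0015, -1, 0, 0, 0, 0, 0, -0.0015, -1, 0, 0, 0, 0, 0, -0.0015, -1, 0, 0, 0, 0, 0, -0.0015, -1, 0, 0, 0, 0, 0, -0.0015, -1]}}

```text
clock: 12.5
position: [0.6443, 0.0025, 0.2928]
ee_rot: [0.045, 0.672, 0.738, -0.04]
contact_force: [-0.0, 0.6, -1.9]
width: 0.011
gripper_force: 58.5
```

>>> {"op": "move_arm", "data": {"steps": [0, 0, 0, 0, 0, -0.0005, -1, 0, 0, 0, 0, 0, -0.001, -1, 0, 0, 0, 0, 0, -0.001, -1, 0, 0, 0, 0, 0, -0.001, -1, 0, 0, 0, 0, 0, -0.001, -1, 0, 0, 0, 0, 0, -0.001, -1, 0, 0, 0, 0, 0, -0.001, -1, 0, 0, 0, 0, 0, -0.001, -1, 0, 0, 0, 0, 0, -0.001, -1, 0, 0, 0, 0, 0, -0.001, -1]}}

```text
clock: 13.5
position: [0.6442, 0.0025, 0.2918]
ee_rot: [0.045, 0.672, 0.738, -0.04]
contact_force: [-0.2, -0.1, -2.8]
width: 0.0117
gripper_force: 58.5
```

>>> {"op": "move_arm", "data": {"steps": [0, 0, 0, 0, 0, -0.0005, -1, 0, 0, 0, 0, 0, -0.001, -1, 0, 0, 0, 0, 0, -0.0015, -1, 0, 0, 0, 0, 0, -0.0015, -1, 0, 0, 0, 0, 0, -0.0015, -1, 0, 0, 0, 0, 0, -0.0015, -1, 0, 0, 0, 0, 0, -0.0015, -1, 0, 0, 0, 0, 0, -0.0015, -1, 0, 0, 0, 0, 0, -0.0015, -1, 0, 0, 0, 0, 0, -0.0015, -1]}}

```text
clock: 14.5
position: [0.6443, 0.0025, 0.2906]
ee_rot: [0.046, 0.672, 0.738, -0.04]
contact_force: [-1.7, 0.4, 2.9]
width: 0.0115
gripper_force: 59.4
```

```bash
python3 - <<'E'
from h import *
s=manip.get_state(); print(s['position'],s['contact_force'],s['moment'])
E
```

```text
[0.64431237 0.00245414 0.29059353] [-1.68098899  0.4309457   2.8831915 ] [ 0.06734934  0.28929215 -0.10141985]
```

>>> {"op": "move_arm", "data": {"steps": [0, 0, 0, -0.0002, 0.002, -0.0002, -1, 0, 0, 0, -0.0006, 0.006, -0.0007, -1, 0, 0, 0, -0.001, 0.011, -0.0013, -1, 0, 0, 0, -0.0015, 0.016, -0.002, -1, 0, 0, 0, -0.002, 0.021, -0.0026, -1, 0, 0, 0, -0.0025, 0.026, -0.0032, -1, 0, 0, 0, -0.0029, 0.031, -0.0038, -1, 0, 0, 0, -0.0034, 0.036, -0.0044, -1, 0, 0, 0, -0.0037, 0.039, -0.0048, -1, 0, 0, 0, -0.0038, 0.04, -0.0049, -1]}}

```text
clock: 15.5
position: [0.6404, 0.043, 0.2854]
ee_rot: [0.045, 0.671, 0.739, -0.04]
contact_force: [-1.3, 0.4, 4.7]
width: 0.0114
gripper_force: 59.6
```

```bash
python3 - <<'E'
from h import *
s=manip.get_state(); print(s['position'],s['contact_force'],s['moment'])
E
```

```text
[0.64043466 0.04299402 0.2853963 ] [-1.27673676  0.3898554   4.66146719] [-0.01811637  0.28954734 -0.1279708 ]
```

>>> {"op": "move_arm", "data": {"steps": [0, 0, 0, -0.0002, 0.002, -0.0001, -1, 0, 0, 0, -0.0006, 0.006, -0.0005, -1, 0, 0, 0, -0.001, 0.011, -0.001, -1, 0, 0, 0, -0.0015, 0.016, -0.0016, -1, 0, 0, 0, -0.002, 0.021, -0.0022, -1, 0, 0, 0, -0.0025, 0.026, -0.0028, -1, 0, 0, 0, -0.0029, 0.031, -0.0034, -1, 0, 0, 0, -0.0034, 0.036, -0.004, -1, 0, 0, 0, -0.0037, 0.039, -0.0044, -1, 0, 0, 0, -0.0038, 0.04, -0.0045, -1]}}

```text
clock: 16.5
position: [0.6363, 0.0841, 0.2806]
ee_rot: [0.044, 0.671, 0.739, -0.04]
contact_force: [-1.3, 1.3, 2.3]
width: 0.0109
gripper_force: 59.4
```

```bash
python3 - <<'E'
from h import *
s=manip.get_state(); print(s['position'],s['contact_force'],s['moment'],s['ee_rot'])
E
```

```text
[0.63629764 0.08407896 0.28063762] [-1.25060088  1.26728757  2.34232909] [0.14232315 0.26740779 0.10311675] [ 0.04433525  0.6711801   0.73889305 -0.03985876]
```

```bash
python3 - <<'E'
from h import *
d=grab('wrist','w4');f=grab('scene','s4');e=grab('side','d4')
def c(i,x,y,w,h,z): return cv2.resize(i[y:y+h,x:x+w],None,fx=z,fy=z,interpolation=cv2.INTER_CUBIC)
T=np.zeros((600,800,3),np.uint8)
T[:300,:400]=c(d['pixels'],180,100,200,150,2); T[:300,400:]=c(e['pixels'],235,110,100,75,4)
T[300:,:400]=c(f['pixels'],270,170,120,90,3.334)[:300,:400]
cv2.imwrite('pics/t4.png',T)
E
```

```text
(no output)
```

View pics/t4.png

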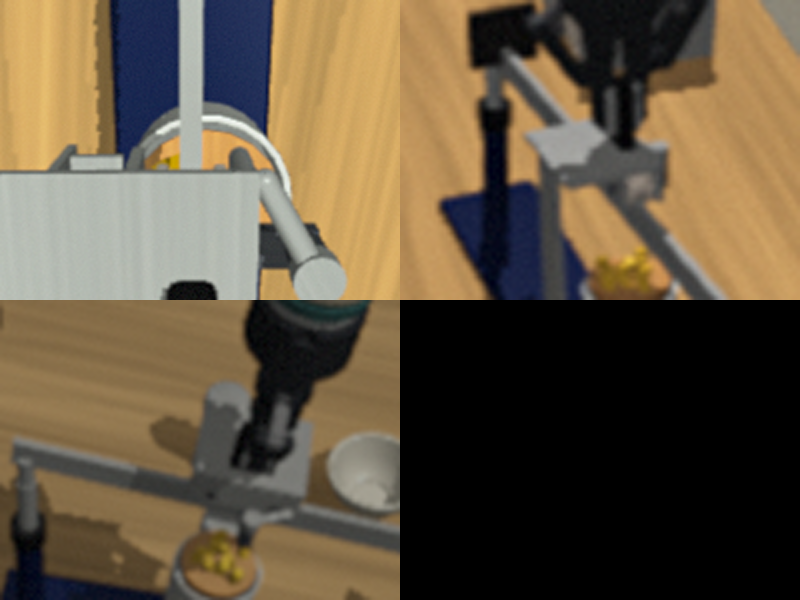

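The gate arm (wrist tile, from (265,180) to (320,275)) has swung about 1 rad and lies along the housing. The rollers are on the rail. Continuing.

>>> {"op": "move_arm", "data": {"steps": [0, 0, 0, -0.0002, 0.002, -0.0002, -1, 0, 0, 0, -0.0006, 0.006, -0.0007, -1, 0, 0, 0, -0.001, 0.011, -0.0013, -1, 0, 0, 0, -0.0015, 0.016, -0.0019, -1, 0, 0, 0, -0.002, 0.021, -0.0025, -1, 0, 0, 0, -0.0025, 0.026, -0.0031, -1, 0, 0, 0, -0.0029, 0.031, -0.0037, -1, 0, 0, 0, -0.0034, 0.036, -0.0043, -1, 0, 0, 0, -0.0037, 0.039, -0.0047, -1, 0, 0, 0, -0.0038, 0.04, -0.0048, -1]}}

```text
clock: 17.65
position: [0.6324, 0.1235, 0.2759]
ee_rot: [0.045, 0.671, 0.739, -0.04]
contact_force: [-4.1, 0.2, 1.7]
width: 0.0113
gripper_force: 59.3
```

>>> {"op": "move_arm", "data": {"steps": [0, 0, 0, -0.0002, 0.002, -0.0002, -1, 0, 0, 0, -0.0006, 0.006, -0.0007, -1, 0, 0, 0, -0.001, 0.011, -0.0013, -1, 0, 0, 0, -0.0015, 0.016, -0.0019, -1, 0, 0, 0, -0.002, 0.021, -0.0025, -1, 0, 0, 0, -0.0025, 0.026, -0.0031, -1, 0, 0, 0, -0.0029, 0.031, -0.0037, -1, 0, 0, 0, -0.0034, 0.036, -0.0043, -1, 0, 0, 0, -0.0037, 0.039, -0.0047, -1, 0, 0, 0, -0.0038, 0.04, -0.0048, -1]}}

```text
clock: 18.65
position: [0.6299, 0.1635, 0.2713]
ee_rot: [0.046, 0.671, 0.739, -0.039]
contact_force: [-1.6, -1.0, 0.6]
width: 0.0113
gripper_force: 59.1
```

```bash
python3 - <<'E'
from h import *
s=manip.get_state(); print(s['position'],s['contact_force'],s['moment'],s['ee_rot'])
E
```

```text
[0.62987771 0.16353546 0.27125628] [-1.55282871 -0.97069108  0.64693969] [ 0.00427977  0.34153465 -0.07845617] [ 0.04569245  0.6712902   0.73873967 -0.03931117]
```

>>> {"op": "move_arm", "data": {"steps": [0, 0, 0, -0.0002, 0.002, -0.0003, -1, 0, 0, 0, -0.0006, 0.006, -0.0008, -1, 0, 0, 0, -0.001, 0.011, -0.0014, -1, 0, 0, 0, -0.0015, 0.016, -0.002, -1, 0, 0, 0, -0.002, 0.021, -0.0026, -1, 0, 0, 0, -0.0023, 0.024, -0.003, -1, 0, 0, 0, -0.0024, 0.025, -0.0031, -1, 0, 0, 0, -0.0024, 0.025, -0.0031, -1, 0, 0, 0, -0.0024, 0.025, -0.0031, -1, 0, 0, 0, -0.0024, 0.025, -0.0031, -1]}}

```text
clock: 19.65
position: [0.627, 0.1874, 0.2684]
ee_rot: [0.046, 0.672, 0.738, -0.04]
contact_force: [0.7, 0.6, 0.5]
width: 0.0112
gripper_force: 59.0
```

```bash
python3 - <<'E'
from h import *
s=manip.get_state(); print(s['position'],s['contact_force'],s['moment'],s['ee_rot'])
d=grab('wrist','w5');f=grab('scene','s5');e=grab('side','d5')
def c(i,x,y,w,h,z): return cv2.resize(i[y:y+h,x:x+w],None,fx=z,fy=z,interpolation=cv2.INTER_CUBIC)
T=np.zeros((600,800,3),np.uint8)
T[:300,:400]=c(d['pixels'],180,100,200,150,2); T[:300,400:]=c(e['pixels'],235,110,100,75,4)
T[300:,:400]=c(f['pixels'],310,170,140,105,2.86)[:300,:400]; T[300:,400:]=cv2.resize(d['pixels'],(400,300))
cv2.imwrite('pics/t5.png',T)
E
```

```text
[0.62702992 0.18736516 0.26836899] [0.68774429 0.57560677 0.53444265] [ 0.22128493 -0.33606138  0.04101679] [ 0.04565574  0.67162869  0.73839015 -0.04013032]
```

View pics/t5.png

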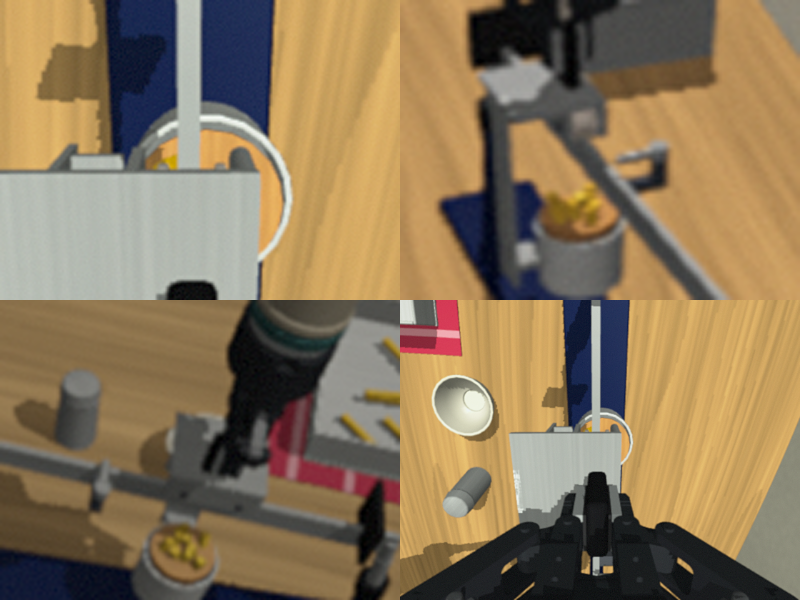

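The gate arm is back across the rail behind the hanger (side tile (620–660,155)), and the runner is at y ≈ +95 mm. Releasing.

>>> {"op": "move_arm", "data": {"steps": [0, 0, 0, 0, 0, 0, 1, 0, 0, 0, 0, 0, 0, 1, 0, 0, 0, 0, 0, 0, 1, 0, 0, 0, 0, 0, 0, 1, 0, 0, 0, 0, 0, 0, 1, 0, 0, 0, 0, 0, 0, 1, 0, 0, 0, 0, 0, 0, 1, 0, 0, 0, 0, 0, 0.005, 1, 0, 0, 0, 0, 0, 0.015, 1, 0, 0, 0, 0, 0, 0.03, 1]}}

```text
clock: 20.8
position: [0.6264, 0.1874, 0.2985]
ee_rot: [0.045, 0.672, 0.738, -0.041]
contact_force: [0.5, 0.5, -0.5]
width: 0.0854
gripper_force: 0.0
```

>>> {"op": "move_arm", "data": {"steps": [0, 0, 0, 0, 0, 0.02, 1, 0, 0, 0, 0, 0, 0.05, 1, 0, 0, 0, -0.02, -0.02, 0.08, 1, 0, 0, 0, -0.05, -0.05, 0.1, 1, 0, 0, 0, -0.08, -0.08, 0.12, 1, 0, 0, 0, -0.11, -0.11, 0.12, 1, 0, 0, 0, -0.14, -0.14, 0.12, 1, 0, 0, 0, -0.16, -0.16, 0.12, 1, 0, 0, 0, -0.17, -0.17, 0.12, 1, 0, 0, 0, -0.17, -0.17, 0.12, 1]}}

```text
clock: 21.8
position: [0.4559, 0.0168, 0.4196]
ee_rot: [0.046, 0.672, 0.738, -0.04]
contact_force: [0.2, 0.9, -1.0]
width: 0.0852
gripper_force: 0.0
```

```bash
python3 - <<'E'
from h import *
s=manip.get_state(); print(s['position'],s['contact_force'],s['gripper_force'])
f=grab('scene','s6');e=grab('side','d6')
def c(i,x,y,w,h,z): return cv2.resize(i[y:y+h,x:x+w],None,fx=z,fy=z,interpolation=cv2.INTER_CUBIC)
T=np.zeros((300,800,3),np.uint8)
T[:,400:]=c(e['pixels'],225,95,120,90,3.334)[:300,:400]
T[:,:400]=c(f['pixels'],320,180,140,105,2.86)[:300,:400]
cv2.imwrite('pics/t6.png',T)
t=[]
for n,d in(('s6',f),('d6',e)):
    im=d['pixels']; m=(im.max(2)<45).astype(np.uint8)
    k,l,st,ce=cv2.connectedComponentsWithStats(m)
    for j in range(1,k):
        if st[j,4]>40 and 240<ce[j][0]<460 and 95<ce[j][1]<270: print(n,st[j],ce[j].round(1))
print(proj(f,[.618,.2748,.258]),proj(e,[.618,.2748,.258]))
E
```

```text
[0.45589785 0.01675693 0.41959779] [ 0.20348465  0.908417   -0.98486202] 0.0
s6 [399  95  16  12  46] [404.9 102.5]
s6 [419 227  18  14 168] [427.7 233.2]
s6 [269 234  15  34 285] [277.6 252.9]
s6 [435 234   9  28  97] [440.1 250.2]
s6 [290 254  13  10  82] [295.6 258.3]
d6 [262 104   6  16  66] [264.8 111.4]
d6 [255 136   7  20  70] [257.9 142.3]
d6 [253 163  27  59 475] [266.6 184.8]
d6 [300 211  27  47 345] [310.8 234.5]
d6 [288 234  12   8  63] [294.3 237.4]
[[425.1820539  230.89502037]] [[264.76394397 110.59334076]]
```

View pics/t6.png

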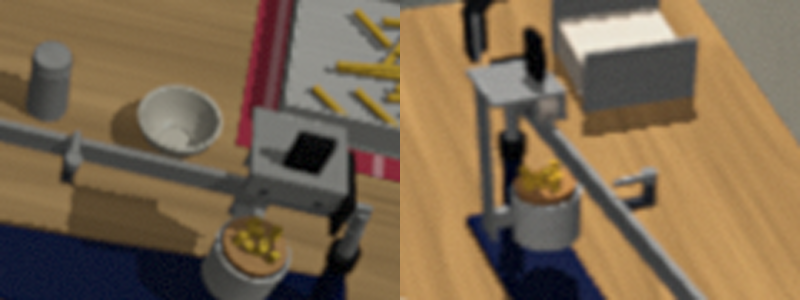

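The hanger stands against the stop: tab at scene (427.7,233), where the stop position predicts about (425,231). The gate is shut and nothing else has moved. I'll let it settle for a second and compare.

>>> {"op": "move_arm", "data": {"steps": [0, 0, 0, 0, 0, 0, 1, 0, 0, 0, 0, 0, 0, 1, 0, 0, 0, 0, 0, 0, 1, 0, 0, 0, 0, 0, 0, 1, 0, 0, 0, 0, 0, 0, 1, 0, 0, 0, 0, 0, 0, 1, 0, 0, 0, 0, 0, 0, 1, 0, 0, 0, 0, 0, 0, 1, 0, 0, 0, 0, 0, 0, 1, 0, 0, 0, 0, 0, 0, 1]}}

```text
clock: 22.9
position: [0.4566, 0.0174, 0.4183]
ee_rot: [0.045, 0.672, 0.738, -0.04]
contact_force: [1.1, -0.5, -0.3]
width: 0.0855
gripper_force: 0.0
```

```bash
python3 - <<'E'
from h import *
f=grab('scene','s7')
def tab(d):
    k,l,st,ce=cv2.connectedComponentsWithStats((d['pixels'][215:245,415:437].max(2)<45).astype(np.uint8)); j=1+st[1:,4].argmax(); return ce[j]+[415,215]
a,b=tab(load('s6')),tab(f); print(a,b)
if np.linalg.norm(a-b)<.5: print(manip.sign_off())
E
```

```text
[427.67261905 233.25      ] [427.72781065 233.23076923]
the job is handed in; nothing more can be done
None
```

The hanger went onto the rail and through the gate, which snapped shut behind it; let go, it ran to the rubber stop and was at rest there when I handed the job in at about 23 s (no verdict was returned).

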